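# Hold the sprung cover of the stone box at the pointer with a greased pull hook

### The job

Take the T-handled pull hook off its rack and dip its foot well down into the open grease pot. Then catch the bar at the front of the stone box's sprung cover with the hook, raise the cover until it is in line with the pointer arm at its side, and finish while holding it still there with the hook: do not let go or put anything down. Use only the hook on the cover, keep the pot standing about where it is, and leave the pointer as it is set and the other things on the bench alone.

Things in the scene. Friction and masses are not known exactly. Their poses are not given: they have to be found in the camera images.
- hook_grip (a point): Centre of the black T-handle of the loose pull hook: a bar 104 mm long (y), 20 mm thick (x), 20 mm high (z). Tool 160 mm tall, about 0.16 kg. Axes: z up the tool, x the way the foot points. A steel shank, 8 mm thick, runs down from here to the foot, whose underside is 150 mm below. At the start it hangs upright in the rack, handle across the two uprights, foot pointing away from the robot.
- hook_foot (a point): Middle of the hook's foot, a rod 8 mm thick along x: 19 mm in +x of the shank's axis, 146 mm below hook_grip. Same axes. The foot ends in an upturned tip whose axis is 38 mm in +x from the shank's axis and whose top is 24 mm above the foot's underside, so the open J has 30 mm clear between shank and tip.
- rack: Fixed rack: base 90 x 130 x 10 mm, two upright plates 46 x 12 mm, tops 160 mm above the bench, centred 40 mm either side in y (68 mm clear between them, open in front, behind and above). Lips 8 mm high on the tops, 17 mm before and behind the middle, keep the handle in. Origin: centre of underside; x is the way the hook's foot points. Rack and pot may trade sides of the stone box.
- pot_rim (a point): Centre of the mouth of the open round dark-steel grease pot, its floor to be seen: loose, 0.35 kg, outside 92 mm across, inside 84 mm at the mouth, 50 mm high, floor about 5 mm thick. z up.
- cover: Sprung cover of the stone box (fixed, green steel, 150 x 180 mm). Plate 150 long, 180 wide, 6 mm thick, about 0.4 kg. Origin mid-way on the hinge, at the box's far rim, 90 mm above the bench, half-way through the plate, which runs along its -x; y is the hinge axis. Shut, x is level; the near end rises to open, up to 1.2 rad. Spring (0.3 N m shut, 0.6 N m more per rad) and weight close it.
- bar (a point): Middle of the cover's round steel lifting bar: 10 mm thick, 88 mm clear along y between its two arms, 190 mm in the cover's -x from the hinge, 90 mm above the bench when shut. 40 mm in front of the cover's edge and the box; open space before, below and behind it. Moves with the cover on a circle of 190 mm about the hinge; about 3.5 to 7.5 N upward holds it up. Axes as the cover's.
- pointer: Pointer arm: white strip 174 mm long, 13 mm wide, with a black knob, by a graduated quadrant at the box's +y side. Origin on the cover's hinge axis, 117 mm to +y of its middle; the strip runs along its -x, y is the hinge axis. It stands at 0.35 to 0.75 rad above level: the angle to give the cover. The cover does not touch it; in line means the two x axes are parallel.
- pointer_tip (a point): Free end of the pointer arm, 174 mm from the hinge axis. It and the fixed quadrant (an arc of thin rod, 135 mm about the hinge axis, and a straight rod from its top down to the hinge) stand up to 215 mm above the bench: carry the hook round in front of them or above.
- seat_stone: Bystander: white cone-shaped grinding stone, 72 mm across, 44 mm high. Origin: centre of underside.
- kit_case: Bystander: grey plastic case with a blank label 100 x 70 x 32 mm. Origin: centre of underside.

How it is judged:
On the way, in this order (a step that is already met when the one before it is completed fails the run):
1. the held hook's foot is down inside the grease pot (horizontal distance between hook_foot and pot_rim below 0.03 m and z of hook_foot in the frame of pot_rim below -0.018 m and contact force between the fingers and hook above 1 N), for 0.15 s.
2. the hook holds the cover in line with the pointer (angle between the x axis of cover and the x axis of pointer, either way round below 0.07 rad and distance between hook_foot and bar below 0.04 m), for 0.3 s.
At the end, for the whole second after the job is handed in: For the last second the cover is within 0.07 rad of the pointer and still, carried only by the gripped hook (over 1 N on it, foot within 40 mm of the bar, handle over 200 mm up, hook off the rack, arm off the cover); pot upright, bystanders within 30 mm of their places (all of step 2 and angular speed of cover below 0.1 rad/s and contact force between hook and cover above 1 N and contact force between the fingers and hook above 2 N and height (world z) of hook_grip above 0.2 m and contact force between hook and rack below 0.5 N and contact force between the arm and cover below 0.5 N and angle between pot_rim's own z axis and vertical below 0.2 rad and distance of each of seat_stone, kit_case from where it was at the start of the episode below 0.03 m); the arm keeps its last pose, push and grip.
It fails at once if the gripper or arm touches the cover (contact force between any of the fingers, the arm and cover above 1 N).
It fails at once if the grease pot is knocked over or pushed more than 60 mm (angle between pot_rim's own z axis and vertical above 0.6 rad or distance of pot_rim from where it was at the start of the episode above 0.06 m).
It fails at once if the pointer is moved off its setting (end more than 12 mm) (distance of pointer_tip from where it was at the start of the episode above 0.012 m).
It fails at once if a bystander is moved more than 30 mm (distance of any of seat_stone, kit_case from where it was at the start of the episode above 0.03 m).
It also fails if it takes over 58 s, if anything falls off the work surface, if the arm or the gripper's body presses on something with over 40 N, if the wrist force passes 120 N, or if a joint passes its speed limit or range.

### The arm

A 6-joint arm with a two-finger parallel gripper is mounted at the origin on the work surface. World frame = base frame: x ahead of the robot, y to its left, z up, the work surface at z = 0. Lengths are in m, angles in rad, forces in N, time in s.
With the tool pointing down it reaches from about 0.25 to 0.775 m from the base axis. Payload 4 kg.
Tool frame: the origin (TCP) lies on the centre line of the jaws, within the pads' length; the fingertips stand 8 mm ahead of it and the grasp point (between the pads) lies 11 mm behind it; y points along the fingers, x is the direction in which the jaws open and shut, and the axes are right-handed (so a half turn about y gives the same grasp; the last joint's range is limited). The gripper opens to 94 mm and grips with 3 to 60 N. Pads are 16 mm wide; open, the fingers measure 119 mm over their backs; the gripper's body (75 mm by 177 mm) begins 78 mm behind the grasp point.
Start: joints at [-1.256, 0.087, 1.371, -0, 1.684, -0.103], TCP at [0.223, -0.503, 0.214] pointing down, gripper open.
Joint ranges: [-3.1, 3.1], [-0.76, 2.03], [0.27, 2.55], [-1.08, 4.22], [0.17, 2.65], [-2.57, 2.57]. Speed limits (rad/s): [2.79, 2.79, 3.14, 3.14, 3.14, 3.14].

### API

Orientations are given as [roll, pitch, yaw] about the fixed x, y, z axes, in that order (R = Rz(yaw) Ry(pitch) Rx(roll)).
In Python, from bench import robot gives the robot as it stands.
- The arm moves only by the tool step_arm, never from a script. Its argument "commands" is a list of rows, each an object with "xyz": the shift along the world's x, y, z in m, a list of three; "twist": the turn, a rotation vector about the world's x, y, z in degrees, a list of three. In form: [{"xyz": [tx, ty, tz], "twist": [ax, ay, az]}, ...]. A call has 1 to 12 rows; each row is the pose to reach, as a shift and turn from the pose commanded when the call began; what a row does not reach only later rows make up. A row lasts 1/12 s, in which the tool goes at most 41.7 mm and 7.16 degrees, less where a joint would pass 70% of its speed; a pose out of reach is approached as far as the arm can. A call with a gripper value outside its range is refused whole. "fingers" is the closure in counts, from 0 (fully open) to 255 (shut), set as the call begins (left out, the last holds). The fingers move at their own pace and stop on an object; the grip force is fixed at half the most. Time passes only in rows, so rows that repeat a pose let the fingers close. It gives the time, the measured TCP pose, the force and the opening at its end, in the units of the state.
- robot.get_obs(): the state, without advancing time (a new reading comes with each control period).
- robot.snapshot(name): name is "side" or "top" or "wrist"; returns (picture, depth): 420x560x3 uint8, red, green, blue; 420x560 float32, m along the optical axis (not along the pixel's ray), 0 where there is no reading.
- robot.camera_info(name): a dict with "fx", "fy", "cx", "cy" (pixels), "R" (3x3) and "t" (3): a world point X has camera coordinates R X + t. Camera axes: x right, y down, z forward; pixel columns grow to the right and rows downward; lengths in m; the calibration is good to about 2 mm. A picture is of the moment at which its call begins: read the wrist's pose just before it. camera_info takes no time and is no camera call; for the wrist camera it gives the pose at the moment of the call.
- robot.close_job(): hands the job in, once; it reports no verdict.
The state is a dict: "time": time; "joint_positions": joint angles; "qvel": joint speeds; "joint_torque": joint torques, N m; "tool_pos": TCP position; "ee_rot": TCP orientation; "wrist_force": force on the tool from outside, world axes, zero at the start; "wrist_torque": the same for the moment, N m; "width": finger opening in m.
Only numpy, scipy, OpenCV 4.12 (cv2) and the standard library are available. Lean on these libraries where they do the work, as an engineer would, in place of code of your own. Each camera call takes 0.05 s, during which the arm holds its last target.

## Working session

There is one attempt and no reset: what is moved stays moved. The work goes in short steps, Python scripts to look and compute and a tool call to move; the robot and the scene stay as the last step left them, time stands still between calls to the robot, and variables do not carry over. Pictures are saved under pics/ and viewed, and the job is handed in when it is done.

Besides the shell and the picture viewer there is one more tool, called after "Emit:" as name([rows], argument=value, ...), one row to a line, values as JSON. step_arm: Moves the arm, as the interface text tells. Its arguments: {"type":"object","properties":{"commands":{"type":"array"},"fingers":{"type":"number"}},"required":["commands"]}

```bash
ls; mkdir -p pics; python3 - <<'E'
from bench import robot
import cv2,numpy as np
print(robot.get_obs())
for n in ["side","top","wrist"]:
    ci=robot.camera_info(n); print(n,ci)
    p,d=robot.snapshot(n)
    cv2.imwrite(f"pics/{n}0.png",p[:,:,::-1]); np.save(f"pics/{n}0.npy",d)
E
```

```text
pics
{'time': 0.0, 'joint_positions': array([-1.25607968e+00,  8.79713643e-02,  1.37225300e+00,  2.40225019e-05,
        1.68358360e+00, -1.03084978e-01]), 'qvel': array([ 0.00057844,  0.00037059, -0.00074943, -0.00147376, -0.00074524,
        0.00087994]), 'joint_torque': array([-5.66213712e-04, -3.40189075e+01, -3.02424681e+01,  7.17950170e-02,
        3.29814409e-02, -2.02635483e-04]), 'tool_pos': array([ 0.22301042, -0.50218177,  0.21229585]), 'ee_rot': array([-1.57054462,  0.0022011 , -1.15299174]), 'wrist_force': array([ 1.02806196, -0.5597613 ,  0.61506224]), 'wrist_torque': array([-0.03490272, -0.03647698, -0.02942831]), 'width': 0.09386917829233943}
side {'fx': 443.3410336718254, 'fy': 443.3410336718254, 'cx': 276.377760642349, 'cy': 204.75614599030027, 'R': array([[-0.79713173, -0.60380232,  0.00194098],
       [-0.2829362 ,  0.37068491, -0.8846128 ],
       [ 0.53341177, -0.7057021 , -0.46632224]]), 't': array([0.46218081, 0.29702855, 0.79823207])}
top {'fx': 487.304411544763, 'fy': 487.304411544763, 'cx': 282.7627338339472, 'cy': 202.44340487100578, 'R': array([[ 0.00668124, -0.99997435,  0.00258095],
       [-0.99232744, -0.00694875, -0.12344216],
       [ 0.12345693, -0.0017364 , -0.99234841]]), 't': array([-0.00730155,  0.58904264,  1.18281185])}
wrist {'fx': 304.21852212336734, 'fy': 304.21852212336734, 'cx': 282.8363538374799, 'cy': 206.6895360600313, 'R': array([[ 0.40490784, -0.91435149, -0.00331502],
       [-0.88859913, -0.39435308,  0.2342589 ],
       [-0.21550226, -0.09190754, -0.9721686 ]]), 't': array([-0.54932529, -0.0244003 ,  0.39029795])}
```

View pics/side0.png

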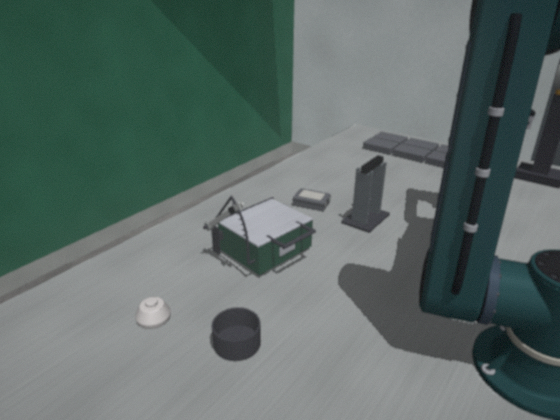

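View pics/top0.png

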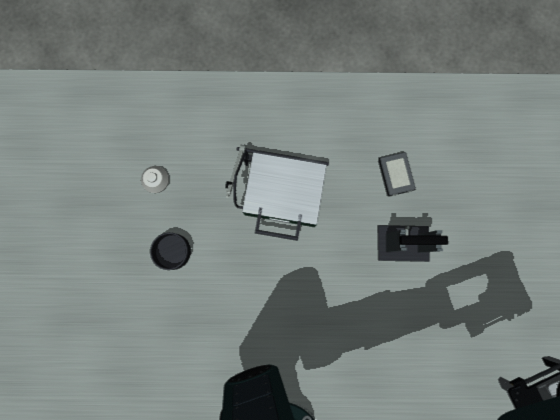

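View pics/wrist0.png

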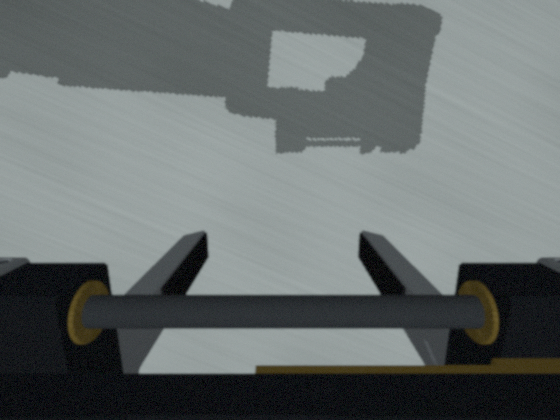

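```bash
cat > h.py <<'E'
import numpy as np,cv2
from bench import robot
def cloud(name,d,ci=None):
    ci=ci or robot.camera_info(name)
    v,u=np.mgrid[0:d.shape[0],0:d.shape[1]]
    P=np.stack([(u-ci['cx'])/ci['fx']*d,(v-ci['cy'])/ci['fy']*d,d],-1)
    return (P-ci['t'])@ci['R']
def proj(name,X,ci=None):
    ci=ci or robot.camera_info(name)
    c=np.asarray(X)@ci['R'].T+ci['t']
    return np.stack([c[...,0]/c[...,2]*ci['fx']+ci['cx'],c[...,1]/c[...,2]*ci['fy']+ci['cy']],-1)
def ray(name,u,v,z,ci=None):
    ci=ci or robot.camera_info(name)
    o=-ci['R'].T@ci['t']; r=ci['R'].T@np.array([(u-ci['cx'])/ci['fx'],(v-ci['cy'])/ci['fy'],1])
    return o+r*(z-o[2])/r[2]
E
python3 - <<'E'
from h import *
im=cv2.imread("pics/top0.png"); d=np.load("pics/top0.npy")
W=cloud("top",d)
c=im[120:280,130:460]; cv2.imwrite("pics/topcrop.png",cv2.resize(c,None,fx=2.4,fy=2.4,interpolation=cv2.INTER_NEAREST))
s=cv2.imread("pics/side0.png")[140:370,120:400]; cv2.imwrite("pics/sidecrop.png",cv2.resize(s,None,fx=2.5,fy=2.5,interpolation=cv2.INTER_CUBIC))
def st(name,m):
    p=W[m]; print(name,len(p),p.mean(0).round(4),p.min(0).round(4),p.max(0).round(4))
    r=cv2.minAreaRect((p[:,:2]*1000).astype(np.float32)); print('   rect',np.round(r[0],1),np.round(r[1],1),round(r[2],1))
v,u=np.mgrid[0:420,0:560]
def box(u0,u1,v0,v1): return (u>u0)&(u<u1)&(v>v0)&(v<v1)
Z=W[...,2]
st('handle',box(370,460,200,270)&(Z>0.14))
st('rackbase',box(370,460,200,270)&(Z>0.006)&(Z<0.02))
st('pot top',box(140,205,220,275)&(Z>0.044)&(Z<.06))
st('cone',box(135,175,160,200)&(Z>0.01)); st('case',box(370,420,145,205)&(Z>0.02)&(Z<.05))
st('cover',box(225,340,135,235)&(Z>0.085)&(Z<0.1))
st('bar',box(250,305,215,245)&(Z>0.075)&(Z<0.11))
E
```

```text
handle 661 [ 0.4891 -0.2991  0.209 ] [ 0.4385 -0.3644  0.1403] [ 5.1460e-01 -1.2000e-03  1.2465e+00]
   rect [ 480.9 -181.8] [ 52.8 367.2] 5.0
rackbase 1087 [ 0.4886 -0.3043  0.0103] [ 0.4254 -0.4522  0.006 ] [ 0.599  -0.2272  0.02  ]
   rect [ 514.3 -337.7] [170.4 228.8] 2.8
pot top 220 [0.4649 0.2761 0.0499] [0.4223 0.2301 0.0446] [0.5124 0.3215 0.0583]
   rect [467.4 275.8] [90.1 91.4] 0.3
cone 596 [0.6446 0.3182 0.0452] [ 0.4385 -0.0012  0.0103] [0.6836 0.3602 1.2465]
   rect [567.7 170.2] [423.6  69. ] 62.2
case 1110 [ 0.6654 -0.2912  0.0317] [ 0.611  -0.3357  0.02  ] [ 0.7219 -0.2474  0.0403]
   rect [ 666.4 -292.5] [101.3  71.9] 13.8
cover 5030 [ 0.6176 -0.004   0.0931] [ 0.5063 -0.1117  0.0852] [0.721  0.1109 0.0999]
   rect [603.2  17.6] [225.  202.8] 79.0
bar 447 [ 5.243e-01 -4.000e-04  9.290e-02] [ 0.4929 -0.0545  0.0772] [0.5508 0.0622 0.1   ]
   rect [521.8   3.9] [116.6  57.3] 89.5
```

View pics/topcrop.png

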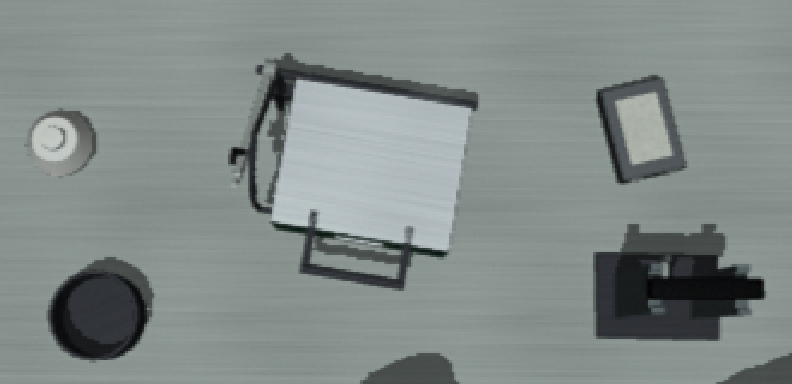

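View pics/sidecrop.png

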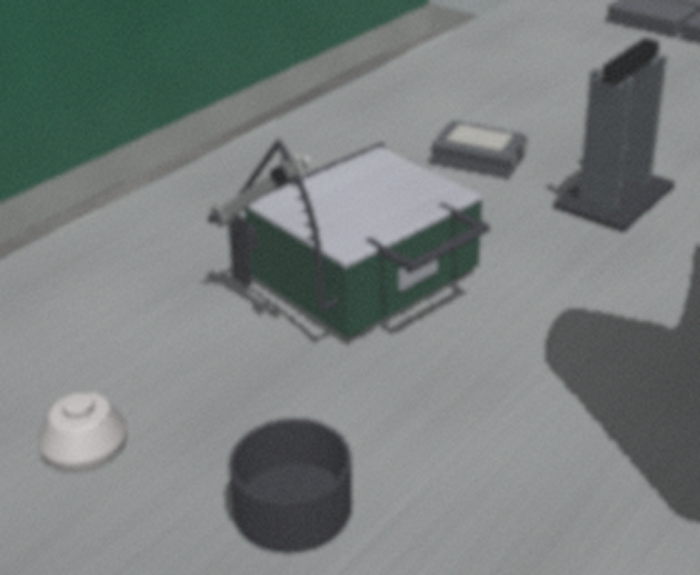

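```bash
python3 - <<'E'
from h import *
im=cv2.imread("pics/top0.png").astype(int); d=np.load("pics/top0.npy")
W=cloud("top",d); Z=W[...,2]
v,u=np.mgrid[0:420,0:560]
def box(u0,u1,v0,v1): return (u>u0)&(u<u1)&(v>v0)&(v<v1)
def st(name,m,z):
    n,l,s,_=cv2.connectedComponentsWithStats(m.astype(np.uint8)); m=l==1+np.argmax(s[1:,4])
    c=np.stack([u[m],v[m]],1).astype(np.float32)
    P=np.array([ray("top",a,b,z)[:2] for a,b in c])*1000
    r=cv2.minAreaRect(P.astype(np.float32)); print(name,m.sum(),'rect',np.round(r[0],1),np.round(r[1],1),round(r[2],2),'mean',P.mean(0).round(1),'z',np.median(Z[m]).round(4))
    return m
g=im.max(2)
b=box(385,460,225,255); 
print(g[236:246,398:450:4]); print(Z[236:246,398:450:4].round(3))
st('handle',b&(g<25),0.18)
st('handleZ',b&(Z>0.163)&(Z<.2),0.18)
st('base',box(375,435,220,265)&(Z>0.004)&(Z<.016),0.01)
st('plate',box(235,335,145,230)&(g>150)&(abs(Z-.093)<.01),0.093)
st('barframe',box(252,305,205,245)&(g<110)&(Z>.08)&(Z<.105),0.09)
st('pot',box(145,200,225,275)&(g<60)&(Z>0.04)&(Z<.062),0.05)
s=cv2.imread("pics/side0.png"); ds=np.load("pics/side0.npy"); Ws=cloud("side",ds)
c=s[180:260,190:260]; cv2.imwrite("pics/ptr.png",cv2.resize(c,None,fx=8,fy=7,interpolation=cv2.INTER_CUBIC))
c=cv2.imread("pics/top0.png")[135:220,220:270]; cv2.imwrite("pics/ptrtop.png",cv2.resize(c,None,fx=7,fy=7,interpolation=cv2.INTER_CUBIC))
E
```

```text
[[ 26  11  16  12  12  12  12  10  10  12  10  26  28]
 [ 25  13  12  13  14  14  14  14  14  13  13  10   7]
 [ 25  14  14  15  15  14  15  13  15  13  13  14   8]
 [ 25  15  16  14  16  13  12  16  13  14  15  14  11]
 [ 26  16  16  13  15  15  15  13  15  13  15  14  12]
 [ 27  17  16  16  16  15  16  15  15  15  14  16  11]
 [ 30  17  17  16  17  16  15  17  15  14  15  12  12]
 [ 28  13  15  15  15  14  15  14  15  15  13  13  15]
 [ 28  30  18  18  18  13  12  11  11   9  29  45  58]
 [ 28  97  54  54  54  33  29  29  29  28  95 142 149]]
[[ 1.460e-01  1.820e-01  1.790e-01  1.800e-01  1.790e-01  1.800e-01
   1.800e-01  1.790e-01  1.820e-01  1.770e-01  1.840e-01  1.830e-01
   1.780e-01]
 [ 1.470e-01  1.760e-01  1.780e-01  1.820e-01  1.810e-01  1.780e-01
   1.810e-01  1.790e-01  1.810e-01  1.800e-01  1.810e-01  1.840e-01
   1.830e-01]
 [ 1.420e-01  1.770e-01  1.780e-01  1.800e-01  1.790e-01  1.800e-01
   1.790e-01  1.800e-01  1.750e-01  1.800e-01  1.770e-01  1.780e-01
   1.820e-01]
 [ 1.450e-01  1.780e-01  1.800e-01  1.780e-01  1.820e-01  1.820e-01
   1.800e-01  1.820e-01  1.780e
[... 759 characters left out ...]
0e-01  1.770e-01  1.830e-01
   1.246e+00]
 [ 1.440e-01  1.630e-01  1.100e-02  9.000e-03  1.200e-02  2.100e-02
   6.000e-02  9.000e-02  1.220e-01  1.500e-01  1.590e-01 -1.000e-03
   2.000e-03]]
handle 456 rect [ 495.  -309.2] [ 26.2 106.7] 0.39 mean [ 492.  -308.8] z 0.1796
handleZ 443 rect [ 490.7 -310.2] [ 21.8 105.6] 0.39 mean [ 490.7 -310.3] z 0.1798
base 891 rect [ 489.6 -306.9] [137.   90.7] 86.67 mean [ 479.7 -294.4] z 0.0101Traceback (most recent call last):
  File "<stdin>", line 18, in <module>
  File "<stdin>", line 9, in st
  File "h.py", line 13, in ray
    ci=ci or robot.camera_info(name)
             ~~~~~~~~~~~~~~~~~^^^^^^
ValueError: time passes only in moves, steps and waits
```

```bash
python3 - <<'E'
import pickle
from bench import robot
pickle.dump({n:robot.camera_info(n) for n in ["top","side"]},open("ci.pkl","wb"))
E
sed -i 's/ci=ci or robot.camera_info(name)/ci=ci or (CI[name] if name in CI else robot.camera_info(name))/; s/^from bench import robot/from bench import robot\nimport pickle; CI=pickle.load(open("ci.pkl","rb"))/' h.py
cat > m.py <<'E'
from h import *
im=cv2.imread("pics/top0.png").astype(int); d=np.load("pics/top0.npy")
W=cloud("top",d); Z=W[...,2]
v,u=np.mgrid[0:420,0:560]
def box(u0,u1,v0,v1): return (u>u0)&(u<u1)&(v>v0)&(v<v1)
def st(name,m,z):
    n,l,s,_=cv2.connectedComponentsWithStats(m.astype(np.uint8)); m=l==1+np.argmax(s[1:,4])
    c=np.stack([u[m],v[m]],1).astype(np.float32)
    P=np.array([ray("top",a,b,z)[:2] for a,b in c])*1000
    r=cv2.minAreaRect(P.astype(np.float32)); 
    ev=np.linalg.eigh(np.cov(P.T))[1][:,1]
    print(name,m.sum(),'rect',np.round(r[0],1),np.round(r[1],1),round(r[2],2),'mean',P.mean(0).round(1),'z',np.median(Z[m]).round(4),'pca',np.degrees(np.arctan2(ev[1],ev[0])).round(1))
    return m,P
g=im.max(2)
E
python3 - <<'E'
from m import *
b=box(385,460,225,255); 
st('handleZ',b&(Z>0.163)&(Z<.2),0.18)
m,P=st('base',box(375,435,220,265)&(Z>0.004)&(Z<.016),0.01)
st('plate',box(235,335,145,230)&(g>150)&(abs(Z-.093)<.01),0.093)
m,P=st('barframe',box(252,305,205,245)&(g<110)&(Z>.08)&(Z<.105),0.09)
st('pot',box(145,200,225,275)&(g<60)&(Z>0.04)&(Z<.062),0.05)
s=cv2.imread("pics/side0.png")
c=s[180:260,190:260]; cv2.imwrite("pics/ptr.png",cv2.resize(c,None,fx=7,fy=7,interpolation=cv2.INTER_CUBIC))
c=cv2.imread("pics/top0.png")[135:220,220:270]; cv2.imwrite("pics/ptrtop.png",cv2.resize(c,None,fx=7,fy=7,interpolation=cv2.INTER_CUBIC))
E
```

```text
handleZ 443 rect [ 490.7 -310.2] [ 21.8 105.6] 0.39 mean [ 490.7 -310.3] z 0.1798 pca 90.5
base 891 rect [ 489.6 -306.9] [137.   90.7] 86.67 mean [ 479.7 -294.4] z 0.0101 pca 61.7
plate 4420 rect [617.5  -6.1] [178.3 146.1] 80.52 mean [617.5  -6.2] z 0.0931 pca 80.3
barframe 318 rect [527.1  14.1] [117.5  60.6] 74.64 mean [516.9  12.8] z 0.0935 pca 77.3
pot 180 rect [466.1 273.9] [87.5 88.3] 0.39 mean [466.7 268.3] z 0.0489 pca 85.5
```

View pics/ptr.png

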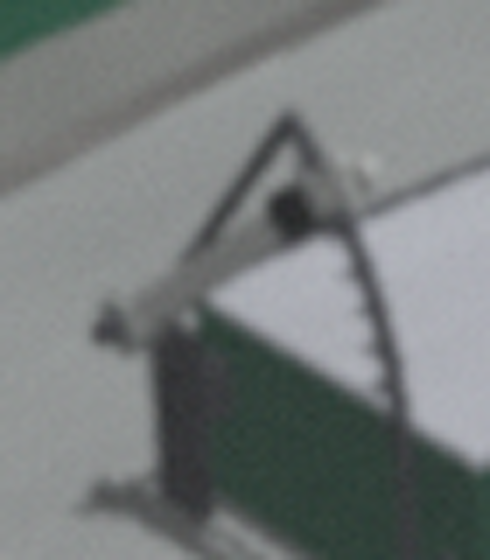

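View pics/ptrtop.png

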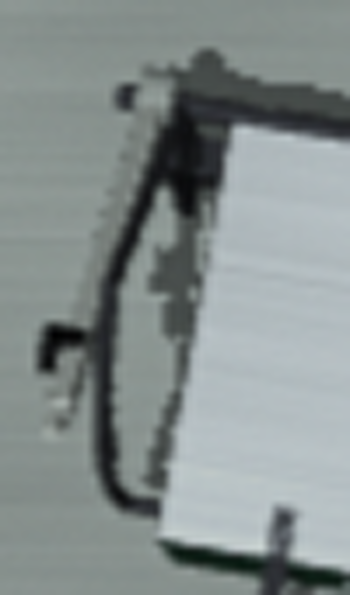

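```bash
python3 - <<'E'
from m import *
from scipy.optimize import least_squares
yaw=np.radians(-9.6); x=np.array([np.cos(yaw),np.sin(yaw),0]); y=np.array([-np.sin(yaw),np.cos(yaw),0]); z=np.array([0,0,1.])
H=np.array([.6175,-.0061,.09])+.075*x; O=H+.117*y
print('H',H,'bar',H-.19*x,'O',O)
print('O proj',proj('top',O),proj('side',O),'bar',proj('top',H-.19*x),proj('side',H-.19*x))
for th in np.arange(.35,.8,.1):
    T=O+.174*(-np.cos(th)*x+np.sin(th)*z)
    print(round(th,2),proj('top',T).round(1),proj('side',T).round(1))
ut=np.array([227.9,196.4]);us=np.array([242.9,203.6])
r=least_squares(lambda X:np.r_[proj('top',X)-ut,proj('side',X)-us],O)
T=r.x;print(T,r.fun);D=T-O;print('along',-D@x,D@y,D[2],np.arctan2(D[2],-D@x),np.linalg.norm(D))
# depth points on pointer in side
ds=np.load("pics/side0.npy");Ws=cloud("side",ds);s=cv2.imread("pics/side0.png")
L=(Ws-O); a=-L@x;b=L@y;c=L[...,2]
vv,uu=np.mgrid[0:420,0:560]
m=(uu>195)&(uu<255)&(vv>190)&(vv<245)&(abs(b)<.02)&(a>-.02)&(a<.2)&(c>-.01)
for i in np.argsort(a[m])[::6]: print((a[m][i].round(3),b[m][i].round(3),c[m][i].round(3)),uu[m][i],vv[m][i],s[m][i].tolist())
E
```

```text
H [ 0.6914497  -0.01860766  0.09      ] bar [0.50411046 0.01307841 0.09      ] O [0.71096165 0.09675388 0.09      ]
O proj [241.88788207 149.53116155] [208.75001227 226.40844007] bar [275.68779706 235.16301063] [299.33890353 239.50587639]
0.35 [226.5 213.1] [252.3 230.9]
0.45 [226.3 209.4] [250.1 223.1]
0.55 [226.2 204.9] [247.3 215.4]
0.65 [226.3 199.7] [244.1 207.7]
0.75 [226.6 193.9] [240.5 200.3]
[0.58091702 0.11582507 0.2012575 ] [ 0.00439873  0.00610994 -0.00722421 -0.00116521]
along 0.1314039660786459 -0.0028832575502896534 0.1112574979123509 0.7025651921030802 0.17220205085020326
(np.float64(-0.015), np.float64(0.003), np.float64(-0.001)) 204 225 [104, 103, 102]
(np.float64(-0.007), np.float64(0.004), np.float64(-0.009)) 206 229 [109, 110, 105]
(np.float64(-0.002), np.float64(-0.0), np.float64(0.014)) 208 221 [143, 144, 141]
(np.float64(-0.0), np.float64(0.004), np.float64(0.006)) 207 225 [99, 97, 94]
(np.float64(0.001), np.float64(0.005), np.float64(0.015)) 207 222 [136, 135, 132]
(np.float64(0.002), np.float64(-0.007), np.float64(-0.009)) 212 229 [71, 69, 70]
(np.float64(0.
[... 6151 characters left out ...]
.float64(0.0), np.float64(0.103)) 241 207 [126, 128, 125]
(np.float64(0.13), np.float64(-0.009), np.float64(0.015)) 246 241 [57, 58, 53]
(np.float64(0.131), np.float64(-0.004), np.float64(0.114)) 243 202 [161, 163, 158]
(np.float64(0.131), np.float64(-0.008), np.float64(0.026)) 246 237 [84, 79, 77]
(np.float64(0.132), np.float64(-0.011), np.float64(0.031)) 247 235 [118, 113, 113]
(np.float64(0.133), np.float64(-0.007), np.float64(0.03)) 246 236 [84, 78, 78]
(np.float64(0.133), np.float64(-0.009), np.float64(0.024)) 247 238 [95, 90, 88]
(np.float64(0.134), np.float64(-0.011), np.float64(0.016)) 248 241 [90, 86, 84]
(np.float64(0.135), np.float64(-0.007), np.float64(0.01)) 247 244 [65, 61, 61]
```

Emit:
step_arm([
  {"xyz": [0.0, 0.0, 0.02], "twist": [0, 0, 5]},
  {"xyz": [0.02, 0.015, 0.05], "twist": [0, 0, 11]},
  {"xyz": [0.05, 0.036, 0.06], "twist": [0, 0, 17]},
  {"xyz": [0.08, 0.057, 0.06], "twist": [0, 0, 23]},
  {"xyz": [0.11, 0.079, 0.06], "twist": [0, 0, 29]},
  {"xyz": [0.14, 0.1, 0.06], "twist": [0, 0, 35]},
  {"xyz": [0.17, 0.122, 0.06], "twist": [0, 0, 41]},
  {"xyz": [0.2, 0.143, 0.06], "twist": [0, 0, 47]},
  {"xyz": [0.23, 0.165, 0.06], "twist": [0, 0, 53]},
  {"xyz": [0.25, 0.18, 0.06], "twist": [0, 0, 59]},
  {"xyz": [0.268, 0.192, 0.06], "twist": [0, 0, 65]},
  {"xyz": [0.268, 0.192, 0.06], "twist": [0, 0, 66.4]},
], fingers=0)

```text
time: 1.15
tool_pos: [0.4938, -0.3078, 0.2724]
ee_rot: [-1.569, -0.0, 0.014]
wrist_force: [-0.6, -0.8, -0.2]
width: 0.0938
```

Emit:
step_arm([
  {"xyz": [0, 0, 0], "twist": [0, 0, 0]},
  {"xyz": [0, 0, 0], "twist": [0, 0, 0]},
  {"xyz": [0, 0, 0], "twist": [0, 0, 0]},
])

```text
time: 1.4
tool_pos: [0.4903, -0.3115, 0.2735]
ee_rot: [-1.571, 0.0, 0.003]
wrist_force: [-0.8, -0.2, 0.4]
width: 0.094
```

```bash
python3 - <<'E'
from h import *
o=robot.get_obs();print({k:o[k] for k in ['time','tool_pos','ee_rot','wrist_force']})
ci=robot.camera_info('wrist');p,d=robot.snapshot('wrist')
for x in [[.4907,-.362,.18],[.4907,-.258,.18],[.4907,-.31,.18]]: print(proj('wrist',np.array(x),ci))
cv2.imwrite("pics/w1.png",p[:,:,::-1]);np.save("pics/w1.npy",d)
W=cloud('wrist',d,ci); m=(W[...,2]>.165)&(W[...,2]<.195)&(abs(W[...,0]-.49)<.05)&(abs(W[...,1]+.31)<.1)&(p.max(2)<40)
P=W[m];print(len(P),P.mean(0),P.min(0),P.max(0)); print(cv2.minAreaRect((P[:,:2]*1000).astype(np.float32)))
E
```

```text
{'time': 1.4, 'tool_pos': array([ 0.49026827, -0.31151049,  0.27346035]), 'ee_rot': array([-1.57100992e+00,  4.00499310e-04,  3.21295512e-03]), 'wrist_force': array([-0.8239848 , -0.24502686,  0.41100474])}
[283.50895086 262.64426451]
[283.84882377 149.56887939]
[283.67132092 208.62390278]
2239 [ 0.49308259 -0.30963008  0.17932138] [ 0.48369479 -0.36292613  0.16505812] [ 0.50289118 -0.26178908  0.18255333]
((493.3277282714844, -312.35284423828125), (101.14141082763672, 19.14680290222168), 89.79884338378906)
```

View pics/w1.png

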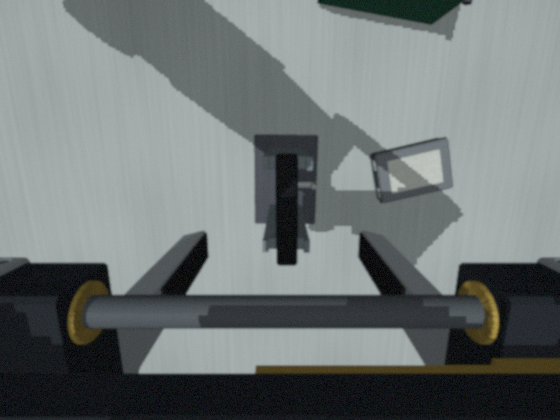

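Emit:
step_arm([
  {"xyz": [0.002, 0, -0.025], "twist": [0, 0, 0]},
  {"xyz": [0.002, 0.001, -0.05], "twist": [0, 0, 0]},
  {"xyz": [0.002, 0.001, -0.075], "twist": [0, 0, 0]},
  {"xyz": [0.002, 0.001, -0.095], "twist": [0, 0, 0]},
  {"xyz": [0.002, 0.001, -0.108], "twist": [0, 0, 0]},
  {"xyz": [0.002, 0.001, -0.114], "twist": [0, 0, 0]},
  {"xyz": [0.002, 0.001, -0.114], "twist": [0, 0, 0]},
  {"xyz": [0.002, 0.001, -0.114], "twist": [0, 0, 0]},
])

```text
time: 2.12
tool_pos: [0.4929, -0.3104, 0.1602]
ee_rot: [-1.571, -0.001, 0.005]
wrist_force: [-0.9, 0.1, 0.8]
width: 0.0938
```

Emit:
step_arm([
  {"xyz": [0, 0, 0], "twist": [0, 0, 0]},
  {"xyz": [0, 0, 0], "twist": [0, 0, 0]},
  {"xyz": [0, 0, 0], "twist": [0, 0, 0]},
  {"xyz": [0, 0, 0], "twist": [0, 0, 0]},
  {"xyz": [0, 0, 0], "twist": [0, 0, 0]},
  {"xyz": [0, 0, 0], "twist": [0, 0, 0]},
  {"xyz": [0, 0, 0], "twist": [0, 0, 0]},
  {"xyz": [0, 0, 0], "twist": [0, 0, 0]},
  {"xyz": [0, 0, 0], "twist": [0, 0, 0]},
  {"xyz": [0, 0, 0], "twist": [0, 0, 0]},
], fingers=255)

```text
time: 2.95
tool_pos: [0.4932, -0.3097, 0.1595]
ee_rot: [-1.571, -0.0, 0.006]
wrist_force: [0.8, 0.1, 0.8]
width: 0.0309
```

Emit:
step_arm([
  {"xyz": [0, 0, 0], "twist": [0, 0, 0]},
  {"xyz": [0, 0, 0], "twist": [0, 0, 0]},
  {"xyz": [0, 0, 0], "twist": [0, 0, 0]},
  {"xyz": [0, 0, 0], "twist": [0, 0, 0]},
  {"xyz": [0, 0, 0], "twist": [0, 0, 0]},
  {"xyz": [0, 0, 0], "twist": [0, 0, 0]},
  {"xyz": [0, 0, 0], "twist": [0, 0, 0]},
])

```text
time: 3.53
tool_pos: [0.4932, -0.3097, 0.1595]
ee_rot: [-1.571, -0.0, 0.006]
wrist_force: [0.6, -0.8, -0.8]
width: 0.0197
```

Emit:
step_arm([
  {"xyz": [0, 0, 0.006], "twist": [0, 0, 0]},
  {"xyz": [0, 0, 0.02], "twist": [0, 0, 0]},
  {"xyz": [0, 0, 0.04], "twist": [0, 0, 0]},
  {"xyz": [0, 0, 0.06], "twist": [0, 0, 0]},
  {"xyz": [0, 0, 0.08], "twist": [0, 0, 0]},
  {"xyz": [0, 0, 0.1], "twist": [0, 0, 0]},
  {"xyz": [0, 0, 0.12], "twist": [0, 0, 0]},
  {"xyz": [0, 0, 0.14], "twist": [0, 0, 0]},
  {"xyz": [0, 0, 0.16], "twist": [0, 0, 0]},
  {"xyz": [0, 0, 0.176], "twist": [0, 0, 0]},
  {"xyz": [0, 0, 0.185], "twist": [0, 0, 0]},
  {"xyz": [0, 0, 0.185], "twist": [0, 0, 0]},
])

```text
time: 4.53
tool_pos: [0.4936, -0.3101, 0.3473]
ee_rot: [-1.574, -0.004, 0.006]
wrist_force: [-0.4, -0.0, -1.8]
width: 0.0197
```

```bash
python3 - <<'E'
from h import *
o=robot.get_obs();print({k:o[k] for k in ['time','tool_pos','ee_rot','wrist_force','width']})
p,d=robot.snapshot('side');cv2.imwrite("pics/s2.png",p[:,:,::-1]);np.save("pics/s2.npy",d)
t=o['tool_pos']
for dz in [.011,.011-.142]: print(proj('side',t+[0,0,dz]))
E
```

```text
{'time': 4.5333, 'tool_pos': array([ 0.49358964, -0.31006778,  0.34727755]), 'ee_rot': array([-1.57368542, -0.00367615,  0.00585425]), 'wrist_force': array([-0.40942689, -0.0450983 , -1.76888439]), 'width': 0.019715574447175577}
[378.58108246  95.44021533]
[372.73963248 148.79338654]
```

View pics/s2.png

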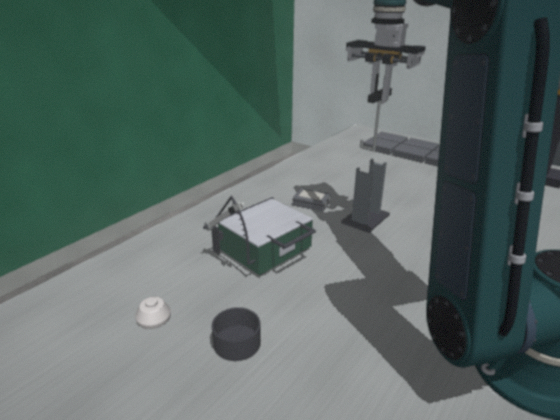

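Emit:
step_arm([
  {"xyz": [0, 0.01, 0], "twist": [0, 0, 0]},
  {"xyz": [-0.004, 0.03, 0], "twist": [0, 0, 0]},
  {"xyz": [-0.008, 0.055, 0], "twist": [0, 0, 0]},
  {"xyz": [-0.012, 0.085, 0], "twist": [0, 0, 0]},
  {"xyz": [-0.016, 0.115, 0], "twist": [0, 0, 0]},
  {"xyz": [-0.02, 0.145, 0], "twist": [0, 0, 0]},
  {"xyz": [-0.024, 0.175, 0], "twist": [0, 0, 0]},
  {"xyz": [-0.028, 0.205, 0], "twist": [0, 0, 0]},
  {"xyz": [-0.032, 0.235, 0], "twist": [0, 0, 0]},
  {"xyz": [-0.036, 0.265, 0], "twist": [0, 0, 0]},
  {"xyz": [-0.04, 0.29, 0], "twist": [0, 0, 0]},
  {"xyz": [-0.046, 0.31, 0], "twist": [0, 0, 0]},
])

```text
time: 5.58
tool_pos: [0.4459, 0.0028, 0.3427]
ee_rot: [-1.57, 0.003, 0.008]
wrist_force: [-0.6, 0.3, -1.8]
width: 0.02
```

Emit:
step_arm([
  {"xyz": [0, 0.02, 0], "twist": [0, 0, 0]},
  {"xyz": [0, 0.05, 0], "twist": [0, 0, 0]},
  {"xyz": [0, 0.08, 0], "twist": [0, 0, 0]},
  {"xyz": [0, 0.11, 0], "twist": [0, 0, 0]},
  {"xyz": [0, 0.14, 0], "twist": [0, 0, 0]},
  {"xyz": [0, 0.17, 0], "twist": [0, 0, 0]},
  {"xyz": [0, 0.2, 0], "twist": [0, 0, 0]},
  {"xyz": [0, 0.23, 0], "twist": [0, 0, 0]},
  {"xyz": [0, 0.25, 0], "twist": [0, 0, 0]},
  {"xyz": [0, 0.265, 0], "twist": [0, 0, 0]},
  {"xyz": [0, 0.275, 0], "twist": [0, 0, 0]},
  {"xyz": [0, 0.275, 0], "twist": [0, 0, 0]},
])

```text
time: 6.58
tool_pos: [0.4461, 0.2769, 0.3425]
ee_rot: [-1.572, 0.003, 0.009]
wrist_force: [0.0, -0.2, -2.4]
width: 0.0197
```

Emit:
step_arm([
  {"xyz": [0, 0, -0.02], "twist": [0, 0, 0]},
  {"xyz": [0, 0, -0.04], "twist": [0, 0, 0]},
  {"xyz": [0, 0, -0.06], "twist": [0, 0, 0]},
  {"xyz": [0, 0, -0.08], "twist": [0, 0, 0]},
  {"xyz": [0, 0, -0.1], "twist": [0, 0, 0]},
  {"xyz": [0, 0, -0.11], "twist": [0, 0, 0]},
  {"xyz": [0, 0, -0.11], "twist": [0, 0, 0]},
  {"xyz": [0, 0, -0.11], "twist": [0, 0, 0]},
])

```text
time: 7.25
tool_pos: [0.447, 0.2746, 0.2344]
ee_rot: [-1.571, 0.001, 0.005]
wrist_force: [-0.3, -0.3, -1.1]
width: 0.0198
```

```bash
python3 - <<'E'
from h import *
o=robot.get_obs();print({k:o[k] for k in ['time','tool_pos','ee_rot','wrist_force','width']})
p,d=robot.snapshot('side');np.save("pics/s3.npy",d)
cv2.imwrite("pics/s3.png",cv2.resize(p[150:380,130:360,::-1],None,fx=2.6,fy=2.6))
t=o['tool_pos']
for q in [[0,0,.011],[0,0,-.135],[.042,0,-.135],[.042,0,-.115]]: print(((proj('side',t+q)-[130,150])*2.6).round())
E
```

```text
{'time': 7.25, 'tool_pos': array([0.446957  , 0.27463918, 0.23436312]), 'ee_rot': array([-1.57141020e+00,  7.55869543e-04,  5.15600637e-03]), 'wrist_force': array([-0.33667162, -0.30496285, -1.0914145 ]), 'width': 0.019803588912717114}
[286. 230.]
[294. 409.]
[249. 385.]
[248. 363.]
```

View pics/s3.png

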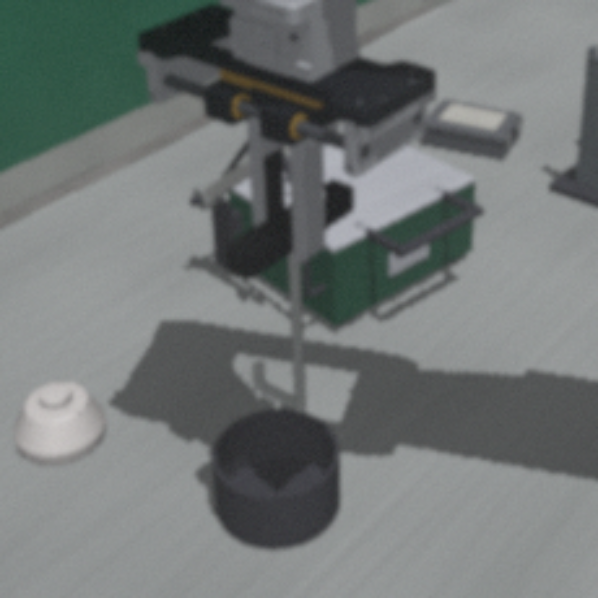

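```bash
python3 - <<'E'
from h import *
d=np.load("pics/s3.npy");W=cloud("side",d)
t=np.array([.447,.2746,.2344])
L=W-t
m=(abs(L[...,0])<.03)&(abs(L[...,1])<.03)&(L[...,2]<-.02)&(L[...,2]>-.132)
P=W[m]
for z in np.arange(.10,.21,.012):
    q=P[abs(P[:,2]-z)<.006]
    if len(q): print(z.round(3),len(q),np.median(q,0).round(4))
# handle ends
m=(abs(L[...,0])<.03)&(abs(L[...,1])<.07)&(L[...,2]<.04)&(L[...,2]>-.012)
P=W[m]; 
for y in np.arange(-.05,.06,.02):
    q=P[abs(P[:,1]-t[1]-y)<.01]; print(y.round(3),len(q),q.mean(0).round(4), q[:,2].min().round(3),q[:,2].max().round(3))
o=robot.get_obs();ci=robot.camera_info('wrist');p,d=robot.snapshot('wrist')
cv2.imwrite("pics/w3.png",p[:,:,::-1])
for q in [[0,0,-.135],[.038,0,-.135],[.038,0,-.115]]: print(proj('wrist',o['tool_pos']+q,ci).round())
E
```

```text
0.1 43 [0.4608 0.2718 0.1046]
0.112 29 [0.4444 0.272  0.1117]
0.124 25 [0.4438 0.273  0.1232]
0.136 20 [0.4443 0.2724 0.137 ]
0.148 26 [0.4442 0.2724 0.1481]
0.16 28 [0.4434 0.2727 0.1602]
0.172 27 [0.4436 0.2725 0.1719]
0.184 24 [0.4442 0.2722 0.183 ]
0.196 26 [0.4437 0.2723 0.1959]
0.208 28 [0.4447 0.2727 0.2085]
-0.05 89 [0.4407 0.2272 0.2517] 0.238 0.258
-0.03 74 [0.4378 0.2417 0.25  ] 0.238 0.258
-0.01 133 [0.4372 0.2699 0.2572] 0.223 0.274
0.01 407 [0.4402 0.2829 0.2562] 0.227 0.274
0.03 165 [0.4406 0.3046 0.252 ] 0.237 0.258
0.05 141 [0.4435 0.3201 0.2492] 0.237 0.258
[283. 200.]
[320. 201.]
[322. 205.]
```

View pics/w3.png

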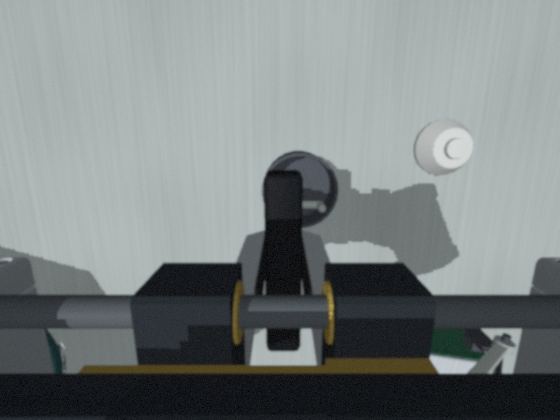

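Emit:
step_arm([
  {"xyz": [0, 0.001, -0.015], "twist": [0, 0, 0]},
  {"xyz": [0, 0.001, -0.03], "twist": [0, 0, 0]},
  {"xyz": [0, 0.001, -0.045], "twist": [0, 0, 0]},
  {"xyz": [0, 0.001, -0.06], "twist": [0, 0, 0]},
  {"xyz": [0, 0.001, -0.07], "twist": [0, 0, 0]},
  {"xyz": [0, 0.001, -0.078], "twist": [0, 0, 0]},
  {"xyz": [0, 0.001, -0.078], "twist": [0, 0, 0]},
  {"xyz": [0, 0.001, -0.078], "twist": [0, 0, 0]},
  {"xyz": [0, 0.001, -0.078], "twist": [0, 0, 0]},
  {"xyz": [0, 0.001, -0.078], "twist": [0, 0, 0]},
  {"xyz": [0, 0.001, -0.078], "twist": [0, 0, 0]},
])

```text
time: 8.27
tool_pos: [0.4477, 0.2765, 0.1576]
ee_rot: [-1.57, -0.002, 0.006]
wrist_force: [-0.4, 0.3, -1.2]
width: 0.02
```

```bash
python3 - <<'E'
from h import *
o=robot.get_obs();print({k:o[k] for k in ['time','tool_pos','ee_rot','wrist_force','width']})
p,d=robot.snapshot('side')
cv2.imwrite("pics/s4.png",cv2.resize(p[200:380,150:330,::-1],None,fx=3,fy=3))
E
```

```text
{'time': 8.2667, 'tool_pos': array([0.44769271, 0.27654818, 0.15756531]), 'ee_rot': array([-1.57000318, -0.00185873,  0.00592762]), 'wrist_force': array([-0.4464834 ,  0.33854114, -1.20603613]), 'width': 0.019994210666464906}
```

View pics/s4.png

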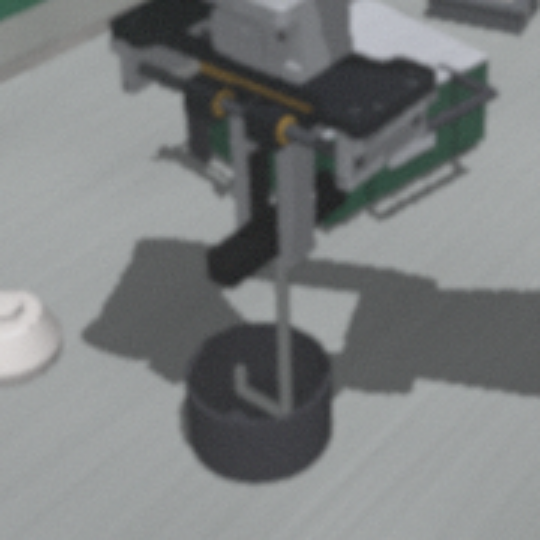

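Emit:
step_arm([
  {"xyz": [0, 0, -0.005], "twist": [0, 0, 0]},
  {"xyz": [0, 0, -0.005], "twist": [0, 0, 0]},
  {"xyz": [0, 0, -0.005], "twist": [0, 0, 0]},
  {"xyz": [0, 0, -0.005], "twist": [0, 0, 0]},
  {"xyz": [0, 0, 0.015], "twist": [0, 0, 0]},
  {"xyz": [0, 0, 0.035], "twist": [0, 0, 0]},
  {"xyz": [0, 0, 0.055], "twist": [0, 0, 0]},
  {"xyz": [0, 0, 0.08], "twist": [0, 0, 0]},
  {"xyz": [0, 0, 0.105], "twist": [0, 0, 0]},
  {"xyz": [0, 0, 0.13], "twist": [0, 0, 0]},
  {"xyz": [0, 0, 0.15], "twist": [0, 0, 0]},
  {"xyz": [0, 0, 0.15], "twist": [0, 0, 0]},
])

```text
time: 9.32
tool_pos: [0.4486, 0.277, 0.3121]
ee_rot: [-1.567, -0.009, 0.006]
wrist_force: [-0.3, -0.2, -0.5]
width: 0.02
```

Emit:
step_arm([
  {"xyz": [0, -0.015, 0], "twist": [0, 0, -1]},
  {"xyz": [0, -0.035, 0], "twist": [0, 0, -2]},
  {"xyz": [-0.001, -0.06, 0], "twist": [0, 0, -3]},
  {"xyz": [-0.002, -0.085, 0], "twist": [0, 0, -4]},
  {"xyz": [-0.003, -0.11, 0], "twist": [0, 0, -5]},
  {"xyz": [-0.004, -0.135, 0], "twist": [0, 0, -6]},
  {"xyz": [-0.005, -0.16, 0], "twist": [0, 0, -7]},
  {"xyz": [-0.005, -0.185, 0], "twist": [0, 0, -8]},
  {"xyz": [-0.005, -0.21, 0], "twist": [0, 0, -9]},
  {"xyz": [-0.005, -0.235, 0], "twist": [0, 0, -9.9]},
  {"xyz": [-0.005, -0.254, 0], "twist": [0, 0, -9.9]},
  {"xyz": [-0.005, -0.254, 0], "twist": [0, 0, -9.9]},
])

```text
time: 10.32
tool_pos: [0.4417, 0.0194, 0.3049]
ee_rot: [-1.573, 0.002, -0.172]
wrist_force: [0.5, 1.6, -1.3]
width: 0.0196
```

Emit:
step_arm([
  {"xyz": [0, 0, -0.015], "twist": [0, 0, 0]},
  {"xyz": [0, 0, -0.035], "twist": [0, 0, 0]},
  {"xyz": [0, 0, -0.055], "twist": [0, 0, 0]},
  {"xyz": [0, 0, -0.07], "twist": [0, 0, 0]},
  {"xyz": [0, 0, -0.07], "twist": [0, 0, 0]},
  {"xyz": [0, 0, -0.07], "twist": [0, 0, 0]},
])

```text
time: 10.82
tool_pos: [0.4413, 0.0229, 0.235]
ee_rot: [-1.571, 0.003, -0.166]
wrist_force: [-0.5, 0.0, -1.5]
width: 0.0197
```

```bash
python3 - <<'E'
from h import *
o=robot.get_obs();print({k:o[k] for k in ['time','tool_pos','ee_rot','wrist_force','width']})
p,d=robot.snapshot('side')
cv2.imwrite("pics/s5.png",cv2.resize(p[130:330,180:400,::-1],None,fx=3,fy=3)); np.save("pics/s5.npy",d)
ci=robot.camera_info('wrist');p,dw=robot.snapshot('wrist')
cv2.imwrite("pics/w5.png",p[:,:,::-1]);np.save("pics/w5.npy",dw)
pickle.dump(ci,open("pics/w5ci.pkl","wb"))
p,d=robot.snapshot('top');cv2.imwrite("pics/t5.png",p[:,:,::-1])
E
```

```text
{'time': 10.8167, 'tool_pos': array([0.44131702, 0.02291591, 0.23497735]), 'ee_rot': array([-1.57073621,  0.0032341 , -0.16624307]), 'wrist_force': array([-0.52695181,  0.02694184, -1.52305888]), 'width': 0.01965478377960217}
```

View pics/s5.png

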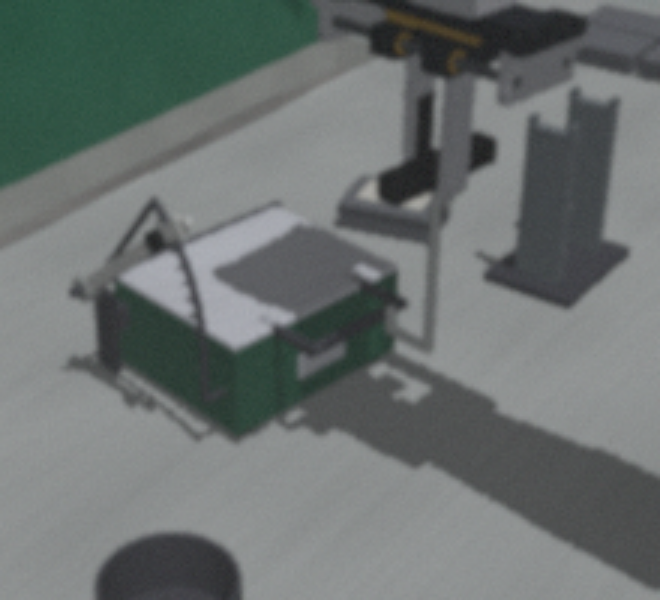

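View pics/w5.png

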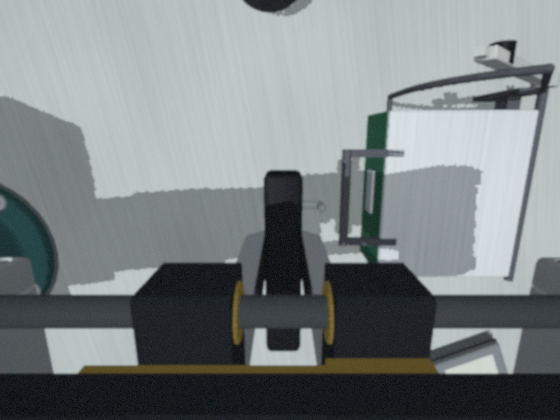

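```bash
python3 - <<'E'
from h import *
ci=pickle.load(open("pics/w5ci.pkl","rb"));dw=np.load("pics/w5.npy")
a=ray('wrist',346,160,.09,ci);b=ray('wrist',344.5,235,.09,ci);print(a,b,(a+b)/2,'yaw',np.degrees(np.arctan2(a[1]-b[1],a[0]-b[0]))-90)
# arms ends
print('arms outer',ray('wrist',346,152,.09,ci),ray('wrist',344,243,.09,ci))
tip=ray('wrist',321.5,206,.108,ci);print('tip',tip)
W=cloud('wrist',dw,ci);m=np.zeros(dw.shape,bool);m[165:232,343:348]=1;P=W[m&(abs(W[...,2]-.093)<.012)];print('bar depth',np.median(P,0),len(P))
m[:]=0;m[203:210,318:324]=1;print('tip depth',W[m&(W[...,2]>.07)].mean(0) if (m&(W[...,2]>.07)).any() else None)
E
```

```text
[0.51290239 0.05170501 0.09      ] [ 0.50159493 -0.029116    0.09      ] [0.50724866 0.0112945  0.09      ] yaw -7.964405171673846
arms outer [0.51387085 0.05981341 0.09      ] [ 0.49993775 -0.03825436  0.09      ]
tip [0.47963333 0.01205232 0.108     ]
bar depth [0.50651122 0.01259365 0.09370999] 333
tip depth [0.47725678 0.01646286 0.12432016]
```

Emit:
step_arm([
  {"xyz": [0, 0, -0.015], "twist": [0, 0, 0]},
  {"xyz": [0, 0, -0.03], "twist": [0, 0, 0]},
  {"xyz": [0, 0, -0.042], "twist": [0, 0, 0]},
  {"xyz": [0, 0, -0.047], "twist": [0, 0, 0]},
  {"xyz": [0, 0, -0.047], "twist": [0, 0, 0]},
  {"xyz": [0.01, -0.002, -0.047], "twist": [0, 0, 0]},
  {"xyz": [0.02, -0.004, -0.047], "twist": [0, 0, 0]},
  {"xyz": [0.03, -0.006, -0.047], "twist": [0, 0, 0]},
  {"xyz": [0.04, -0.007, -0.047], "twist": [0, 0, 0]},
  {"xyz": [0.046, -0.008, -0.047], "twist": [0, 0, 0]},
  {"xyz": [0.046, -0.008, -0.047], "twist": [0, 0, 0]},
  {"xyz": [0.046, -0.008, -0.047], "twist": [0, 0, 0]},
])

```text
time: 11.97
tool_pos: [0.4885, 0.0142, 0.1893]
ee_rot: [-1.571, 0.001, -0.167]
wrist_force: [0.1, 0.6, -1.7]
width: 0.0195
```

```bash
python3 - <<'E'
from h import *
o=robot.get_obs();print({k:o[k] for k in ['time','tool_pos','ee_rot','wrist_force','width']})
p,d=robot.snapshot('side')
cv2.imwrite("pics/s6.png",cv2.resize(p[170:300,220:360,::-1],None,fx=4.5,fy=4.5)); np.save("pics/s6.npy",d)
p,dw=robot.snapshot('wrist')
cv2.imwrite("pics/w6.png",p[:,:,::-1])
E
```

```text
{'time': 11.9667, 'tool_pos': array([0.48850387, 0.01420395, 0.18927409]), 'ee_rot': array([-1.57080922e+00,  8.58403747e-04, -1.67044709e-01]), 'wrist_force': array([ 0.06646768,  0.55256956, -1.65773795]), 'width': 0.01949530583653607}
```

View pics/s6.png

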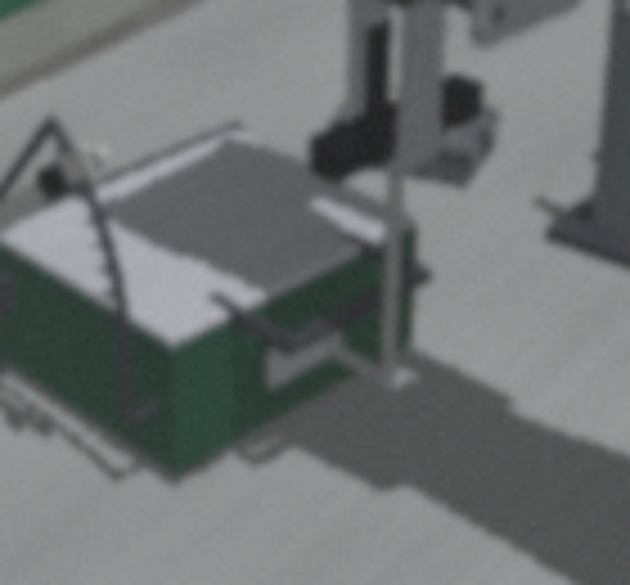

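View pics/w6.png

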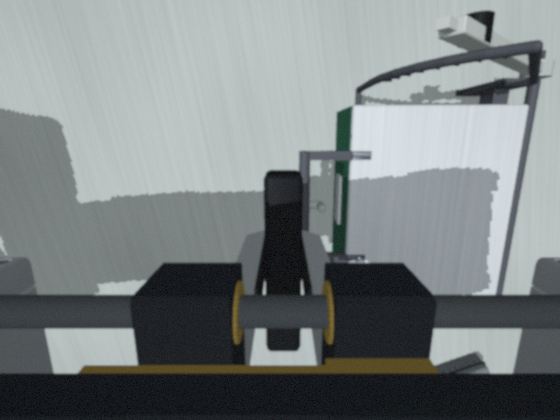

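Emit:
step_arm([
  {"xyz": [0, 0, 0.01], "twist": [0, 0, 0]},
  {"xyz": [0, 0, 0.02], "twist": [0, 0, 0]},
  {"xyz": [0, 0, 0.027], "twist": [0, 0, 0]},
  {"xyz": [0, 0, 0.036], "twist": [0, 0, 0]},
  {"xyz": [0.001, 0, 0.046], "twist": [0, 0, 0]},
  {"xyz": [0.002, 0, 0.055], "twist": [0, 0, 0]},
  {"xyz": [0.004, -0.001, 0.065], "twist": [0, 0, 0]},
  {"xyz": [0.006, -0.001, 0.074], "twist": [0, 0, 0]},
  {"xyz": [0.008, -0.001, 0.083], "twist": [0, 0, 0]},
  {"xyz": [0.012, -0.002, 0.092], "twist": [0, 0, 0]},
  {"xyz": [0.015, -0.003, 0.101], "twist": [0, 0, 0]},
  {"xyz": [0.015, -0.003, 0.101], "twist": [0, 0, 0]},
])

```text
time: 13.07
tool_pos: [0.5042, 0.0111, 0.2924]
ee_rot: [-1.571, -0.003, -0.167]
wrist_force: [0.5, -0.6, -6.8]
width: 0.0198
```

```bash
python3 - <<'E'
from h import *
o=robot.get_obs();print({k:o[k] for k in ['time','tool_pos','ee_rot','wrist_force','width']})
p,d=robot.snapshot('side')
cv2.imwrite("pics/s7.png",cv2.resize(p[130:290,190:350,::-1],None,fx=3.7,fy=3.7)); np.save("pics/s7.npy",d)
E
```

```text
{'time': 13.0667, 'tool_pos': array([0.50422011, 0.01114472, 0.29238372]), 'ee_rot': array([-1.57056634, -0.00270898, -0.16696137]), 'wrist_force': array([ 0.50592186, -0.64569834, -6.8123943 ]), 'width': 0.01975966738803047}
```

View pics/s7.png

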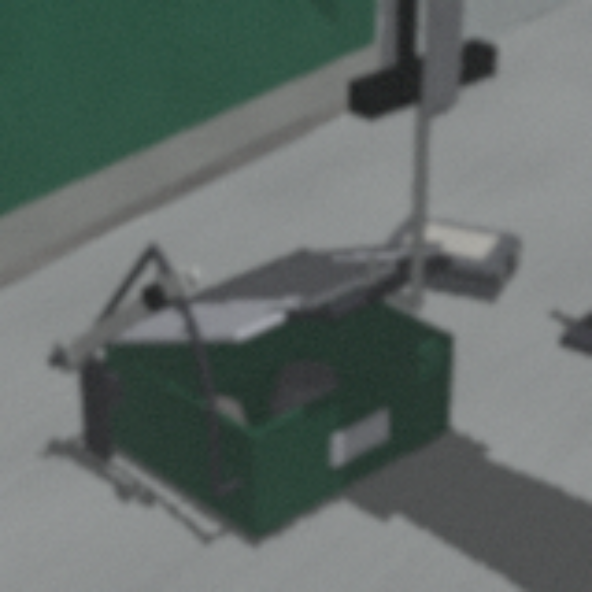

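```bash
cat > ang.py <<'E'
import sys
from h import *
def ang(f,guess):
    d=np.load(f);W=cloud("side",d)
    yaw=np.radians(-9.6); x=np.array([np.cos(yaw),np.sin(yaw),0]); y=np.array([-np.sin(yaw),np.cos(yaw),0])
    H=np.array([.6915,-.0186,.09]);L=W-H
    a=-L@x;b=L@y;c=L[...,2]
    r=np.hypot(a,c);n=-a*np.sin(guess)+c*np.cos(guess)
    m=(abs(b)<.085)&(r>.02)&(r<.145)&(abs(n)<.012)&(d>0)
    for _ in range(3):
        A=np.c_[a[m],b[m],np.ones(m.sum())];k=np.linalg.lstsq(A,c[m],rcond=None)[0]
        res=c-(k[0]*a+k[1]*b+k[2]); m=m&(abs(res)<.005)
    return np.arctan(k[0]),k,m.sum()
if __name__=="__main__": print(ang(sys.argv[1],float(sys.argv[2])))
E
python3 ang.py pics/s7.npy 0.41
python3 - <<'E'
from h import *
d=np.load("pics/side0.npy");W=cloud("side",d)
yaw=np.radians(-9.6); x=np.array([np.cos(yaw),np.sin(yaw),0]); y=np.array([-np.sin(yaw),np.cos(yaw),0])
H=np.array([.6915,-.0186,.09]);L=W-H-.117*y
a=-L@x;b=L@y;c=L[...,2]
for g in [.6,.7,.8]:
    m=(abs(b-.001)<.007)&(a>.02)&(abs(-a*np.sin(g)+c*np.cos(g))<.012)&(np.hypot(a,c)<.176)
    for _ in range(4):
        k=np.polyfit(a[m],c[m],1); m=m&(abs(c-np.polyval(k,a))<.009)
    print(m.sum(),k,np.arctan(k[0]),np.arctan2(c[m].mean(),a[m].mean()))
E
```

```text
(np.float64(0.4082012473561237), array([ 0.43249433, -0.00270555,  0.00674397]), np.int64(600))
96 [0.75729985 0.00447693] 0.648156668108437 0.6957683155262792
196 [0.8256358  0.00357921] 0.6901782364041215 0.716789082320162
139 [9.01920436e-01 3.91042637e-04] 0.7338751033594397 0.7372346953347346
```

Emit:
step_arm([
  {"xyz": [0.003, -0.0005, 0.007], "twist": [0, 0, 0]},
  {"xyz": [0.007, -0.001, 0.014], "twist": [0, 0, 0]},
  {"xyz": [0.011, -0.002, 0.021], "twist": [0, 0, 0]},
  {"xyz": [0.016, -0.003, 0.028], "twist": [0, 0, 0]},
  {"xyz": [0.021, -0.0035, 0.035], "twist": [0, 0, 0]},
  {"xyz": [0.025, -0.004, 0.041], "twist": [0, 0, 0]},
  {"xyz": [0.0275, -0.0045, 0.045], "twist": [0, 0, 0]},
  {"xyz": [0.0275, -0.0045, 0.045], "twist": [0, 0, 0]},
  {"xyz": [0.0275, -0.0045, 0.045], "twist": [0, 0, 0]},
  {"xyz": [0.0275, -0.0045, 0.045], "twist": [0, 0, 0]},
])

```text
time: 13.95
tool_pos: [0.5306, 0.0068, 0.3351]
ee_rot: [-1.571, 0.001, -0.167]
wrist_force: [-0.6, 0.3, -6.9]
width: 0.0193
```

```bash
python3 - <<'E'
from h import *
from ang import ang
o=robot.get_obs();print({k:o[k] for k in ['time','tool_pos','ee_rot','wrist_force','width']})
z=o['tool_pos'][2]+.011-.142+.005-.09;print('kin',np.arcsin(z/.19))
p,d=robot.snapshot('side')
cv2.imwrite("pics/s8full.png",p[:,:,::-1])
cv2.imwrite("pics/s8.png",cv2.resize(p[130:290,190:350,::-1],None,fx=3.7,fy=3.7)); np.save("pics/s8.npy",d)
for g in (.65,.7): print(ang("pics/s8.npy",g))
p,d=robot.snapshot('top');cv2.imwrite("pics/t8.png",cv2.resize(p[120:260,210:350,::-1],None,fx=4,fy=4))
E
```

```text
{'time': 13.95, 'tool_pos': array([0.53056204, 0.00680117, 0.33509477]), 'ee_rot': array([-1.57085989e+00,  5.90946597e-04, -1.66879296e-01]), 'wrist_force': array([-0.63514072,  0.3317614 , -6.86576226]), 'width': 0.01927751451934487}
kin 0.6774582307192611
(np.float64(0.6796261253093605), array([ 8.08043198e-01, -8.47670250e-03, -4.61745664e-04]), np.int64(205))
(np.float64(0.6904760306853854), array([ 0.82613671, -0.01205485, -0.0017146 ]), np.int64(201))
```

View pics/s8.png

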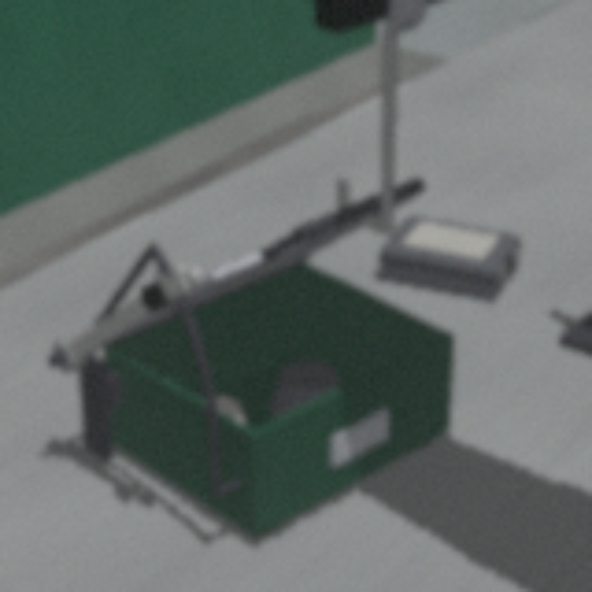

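View pics/t8.png

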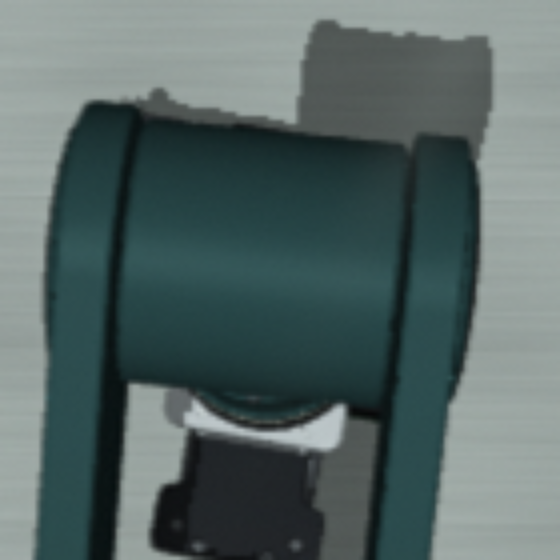

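```bash
python3 - <<'E'
from h import *
p=cv2.imread("pics/s8full.png")
cv2.imwrite("pics/s8z.png",cv2.resize(p[170:230,200:310],None,fx=7,fy=7,interpolation=cv2.INTER_CUBIC))
yaw=np.radians(-9.6); x=np.array([np.cos(yaw),np.sin(yaw),0]); y=np.array([-np.sin(yaw),np.cos(yaw),0]);z=np.array([0,0,1.])
H=np.array([.6915,-.0186,.09])
for th in [.62,.66,.7,.74]:
    e=-np.cos(th)*x+np.sin(th)*z
    f=lambda r,b:((proj('side',H+r*e+b*y)-[200,170])*7).round().tolist()
    print(th,'bar',f(.19,-.049),f(.19,.049),'edge',f(.15,-.09),f(.15,.09),'ptr',f(.174,.117),f(.1,.117))
E
```

```text
0.62 bar [731.0, 104.0] [512.0, 196.0] edge [742.0, 101.0] [344.0, 269.0] ptr [315.0, 280.0] [199.0, 333.0]
0.66 bar [721.0, 83.0] [501.0, 174.0] edge [735.0, 85.0] [336.0, 251.0] ptr [306.0, 259.0] [194.0, 321.0]
0.7 bar [711.0, 62.0] [491.0, 152.0] edge [727.0, 69.0] [328.0, 234.0] ptr [296.0, 238.0] [188.0, 310.0]
0.74 bar [701.0, 41.0] [480.0, 130.0] edge [720.0, 54.0] [319.0, 217.0] ptr [286.0, 217.0] [183.0, 299.0]
```

View pics/s8z.png

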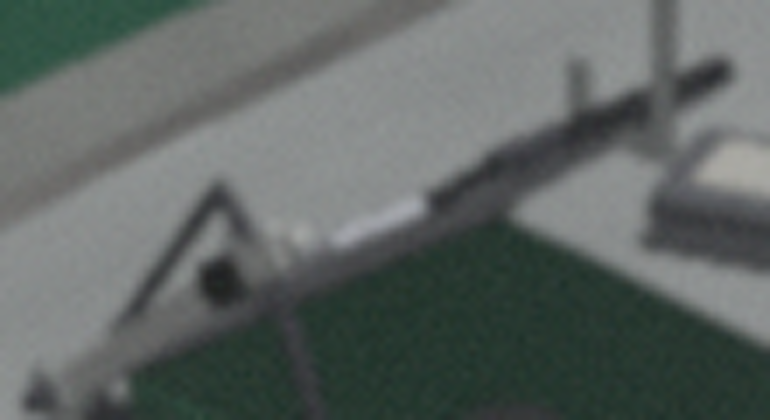

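Emit:
step_arm([
  {"xyz": [0.001, 0, 0.002], "twist": [0, 0, 0]},
  {"xyz": [0.001, 0, 0.002], "twist": [0, 0, 0]},
  {"xyz": [0.001, 0, 0.002], "twist": [0, 0, 0]},
  {"xyz": [0.001, 0, 0.002], "twist": [0, 0, 0]},
  {"xyz": [0.001, 0, 0.002], "twist": [0, 0, 0]},
  {"xyz": [0.001, 0, 0.002], "twist": [0, 0, 0]},
  {"xyz": [0.001, 0, 0.002], "twist": [0, 0, 0]},
  {"xyz": [0.001, 0, 0.002], "twist": [0, 0, 0]},
])

```text
time: 14.72
tool_pos: [0.5318, 0.0067, 0.3374]
ee_rot: [-1.571, -0.0, -0.167]
wrist_force: [1.5, 0.0, -8.9]
width: 0.0198
```

```bash
python3 - <<'E'
from h import *
from ang import ang
o=robot.get_obs();print({k:o[k] for k in ['time','tool_pos','ee_rot','wrist_force','width']})
z=o['tool_pos'][2]+.011-.142+.005-.09;print('kin',np.arcsin(z/.19))
p,d=robot.snapshot('side');np.save("pics/s9.npy",d)
cv2.imwrite("pics/s9z.png",cv2.resize(p[100:360,130:390,::-1],None,fx=2.2,fy=2.2,interpolation=cv2.INTER_CUBIC))
print(ang("pics/s9.npy",.69))
E
```

```text
{'time': 14.7167, 'tool_pos': array([0.53181818, 0.00671759, 0.33742668]), 'ee_rot': array([-1.57090361e+00, -3.78897442e-04, -1.66952345e-01]), 'wrist_force': array([ 1.47210232,  0.04847668, -8.87661735]), 'width': 0.01976779681046585}
kin 0.6933116645152343
(np.float64(0.6937815319260371), array([ 8.31713474e-01, -8.04758030e-03, -2.56757271e-04]), np.int64(249))
```

View pics/s9z.png

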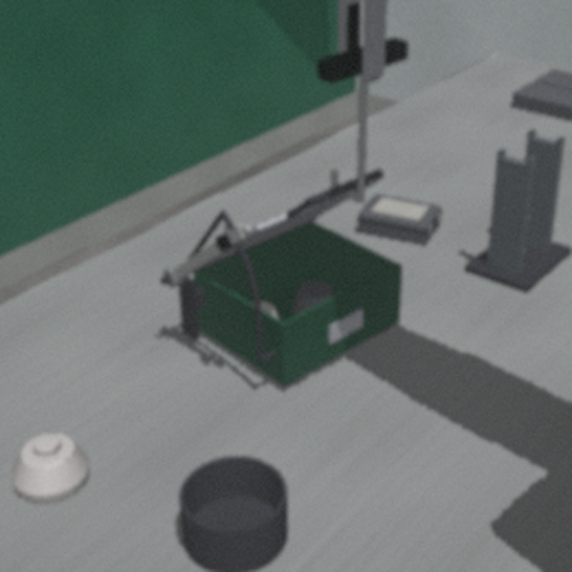

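The cover edge (about 240–380, 180–240) runs in line with the pointer, which ends near (245, 230). The pot is upright and the bystanders are where they were. I'm handing in.

```bash
python3 -c "
from bench import robot
print(robot.close_job())"
```

```text
the job is handed in; nothing more can be done
None
```

I took the hook off the rack, dipped its foot in the grease pot, caught the bar and raised the cover. I handed in while the gripped hook held the cover still; the interface reports no verdict.

- **Dip:** with the grip still closed, hook_foot was measured about 27 mm below the rim. I then lowered it another 5 mm (no new reading at the bottom), held it briefly and lifted it out.
- **Cover angle:** two checks put the cover at about 0.693 rad, one from the TCP height and one from a plane fitted to the side-camera depth.
- **Pointer angle:** triangulating the pointer's end gave 0.70 rad. Line fits to its depth points depended on their starting guess and gave 0.65–0.73 rad, with 0.69 rad the most likely. The worst of these differs from the cover by about 0.045 rad, inside the 0.07 rad limit.
- **Grip and load:** the fingers stood 19.8 mm apart on the 20 mm handle, and the downward load on the wrist was about 9 N, so the hook was carrying the cover. The handle was about 0.348 m up.
- **Surroundings:** the last picture showed the pot upright, and the pot, bystanders and pointer where they started. I checked this by eye only.

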